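# Release a tin from the spring dispenser and trap it

## Robot

A 6-joint arm with a two-finger parallel gripper is mounted at the origin on a cart in front of the work surface, level with it; the furniture and walls round the work are solid. World frame = base frame: x ahead of the robot, y to its left, z up, the work surface at z = 0. Lengths are in m, angles in rad, forces in N, time in s.
With the tool pointing down it reaches from about 0.275 to 0.875 m from the base axis. Payload 12.5 kg.
Tool frame: the origin (TCP) lies midway between the tips of the shut fingers; the grasp point (between the pads) lies 19 mm behind it (robot.pinch_z is the distance from the TCP to the grasp point, in m); z points along the fingers, y is the line along which they close (so a half turn about z gives the same grasp; the last joint's range is limited). The gripper opens to 85 mm and grips with 20 to 120 N. Pads are 22 mm wide; open, the fingers measure 114 mm over their backs; the gripper's body (76 mm by 85 mm) begins 54 mm behind the grasp point. The pads swing forward as they close: fully open they stand 13 mm farther back than shut.
Start: joints at [-1.234, 0.351, 1.652, -0, 1.139, -0.085], TCP at [0.225, -0.502, 0.231] pointing down, gripper open.
Joint ranges: [-2.75, 2.75], [-0.79, 2.1], [0.01, 2.65], [-1.57, 4.71], [0.07, 3.14], [-2.87, 2.87]. Speed limits (rad/s): [2.22, 2.22, 2.79, 3.14, 3.14, 3.14].

## Interface

Orientations are given as a unit quaternion [x, y, z, w].
In Python, from plant import robot gives the robot as it stands.
- The arm moves only by the tool drive_tool, never from a script. Its argument "moves" is a list of rows, each an object with "offset": the shift along the tool's x, y, z each as a share of 0.03 m, from -1 to 1, a list of three; "yaw": the turn about the tool's z as a share of 5 degrees, from -1 to 1. In form: [{"offset": [tx, ty, tz], "yaw": yaw}, ...]. A call has 1 to 8 rows; each row shifts and turns the commanded pose from where the row before left it, along the tool's axes as they then stand; what a row does not reach is not made up. A row lasts 1/10 s, in which the tool goes at most 50 mm and 8.59 degrees, less where a joint would pass 70% of its speed; a pose out of reach is approached as far as the arm can. A call with a number of a shift or a turn outside -1 to 1 is refused whole. A call with a gripper value outside its range is refused whole. "claw" is the opening, from -1 (shut) to 1 (fully open), set as the call begins (left out, the last holds). The fingers move at their own pace and stop on an object; the grip force is fixed at half the most. Time passes only in rows, so rows that do not move let the fingers close. It gives the time, the measured TCP pose, the force, the opening and the grip force at its end, in the units of the state.
- robot.sense(): the state, without advancing time (a new reading comes with each control period).
- robot.snapshot(name): name is "side" or "top" or "wrist"; returns the picture (420x560x3 uint8, blue, green, red); there is no depth.
- robot.camera_model(name): a dict with "K" (3x3 intrinsics, pixels), "camera_from_world" (4x4, takes a point from world to camera coordinates). Camera axes: x right, y down, z forward; pixel columns grow to the right and rows downward; lengths in m; the calibration is good to about 2 mm. The wrist camera is an equidistant fisheye: a pixel r from the principal point sees the ray r / f radians off the axis. A picture is of the moment at which its call begins: read the wrist's pose just before it. camera_model takes no time and is no camera call; for the wrist camera it gives the pose at the moment of the call.
- robot.hand_in(): hands the job in; it is judged then, once.
The state is a dict: "t": time; "q": joint angles; "dq": joint speeds; "joint_efforts": joint torques, N m; "tool_pos": TCP position; "ee_rot": TCP orientation; "wrist_force": force on the tool from outside, world axes, zero at the start; "moment": the same for the moment, N m; "finger_gap": opening from 0.0 (shut) to 1.0 (fully open); "grasp_force": force on a finger pad.
Only numpy, scipy, OpenCV 4.12 (cv2) and the standard library are available. Lean on these libraries where they do the work, as an engineer would, in place of code of your own. Each camera call takes 0.05 s, during which the arm holds its last target. There are 200 camera calls.

## Task

Press the red release tab of the white tin dispenser all the way down with one fingertip, with the other finger standing in the lane ready to stop the flat tin that the spring shoots out, so that the tin is trapped against that finger while it is still wholly on the dispenser's tray. The program finishes while holding: the tab kept down, the tin out of its dock and leaning at rest against the finger. Do not pick up or tip the tin, and leave everything else where it stands.

Things in the scene. Friction and masses are not known exactly. Their poses are not given: they have to be found in the camera images.
- dispenser: White spring-fed tin dispenser, fixed to the worktop, 300 mm long, 82 mm wide lane part, grey-topped 46 mm high spring housing at its far end. Origin: on the worktop under the docked tin's centre. Its x axis runs along the lane away from the open mouth: the tin shoots out along -x. Lane floor 18 mm up, ends at x = -0.135; inner width 68 mm; side walls 36 mm high beside the tin, 26 mm (y 0.034 to 0.039) for x < -0.065.
- tin: Flat fish tin with a turquoise lid in the dispenser, 105 x 63 x 26 mm, about 0.2 kg, loose. Origin: centre of its underside, 18 mm up. Docked at the dispenser's origin, long side along the lane (its x along the dispenser's y, its y along the dispenser's -x), its front end at dispenser x = -0.052, held by a low catch. A spring pusher (3 N, 88 mm stroke) shoots it out at once when the catch drops.
- tab_top (a point): Centre of the top of the red ribbed tab, a 40 x 40 mm plate beside the lane, at dispenser x = -0.085, y = 0.064; its top is 38 mm above the worktop, 26 mm when fully down (then 8 mm above the lane floor). The lane's middle in front of the tin lies 64 mm from it towards the lane, its near rail 25 to 30 mm. The foot below the tab is fixed. Axes as the dispenser's.
- tab (a joint): Travel of the red release tab, m: 0 up, 0.012 fully down. Sprung, 2 N to start and 4 N at the bottom. The catch in front of the tin moves with it and clears the tin's way at about 0.008 to 0.010; if the tab is let up, the catch rises again (under the tin if that has come out).
- salt_shaker: Grey-topped salt shaker, 44 mm across, 90 mm high, standing right of the dispenser. Origin: centre of its underside.
- lemon: Yellow lemon, 83 x 58 x 58 mm, lying left of the dispenser. Origin: middle of its underside.
- mug: White mug with a red line, 82 mm across, 94 mm high, at the left. Origin: centre of its underside.
- bean_tin: Food tin, 76 mm across, 110 mm high, at the right. Origin: centre of its underside.
- spoon: Metal spoon, 191 x 40 x 16 mm, lying at the right near the front. Origin: middle of its underside.
There are look-alikes about, which are no part of the job. Of the things like the tin, leave any that is purple; of the rest the smaller one is meant.

How it is judged:
At the end, for the whole second after the job is handed in: The tin has come 8 to 85 mm out of its dock, lies level on the lane at rest (under 20 mm/s), presses on a finger (over 0.2 N), and the tab is held down by a finger (over 0.008 of 0.012 m) (x of tin in the frame of dispenser between -0.085 and -0.008 m and z of tin in the frame of dispenser below 0.03 m and angle between tin's own z axis and vertical below 0.25 rad and contact force between the fingers and tin above 0.2 N and contact force between the fingers and dispenser above 0.3 N and value of joint tab above 0.008 m and linear speed of tin below 0.02 m/s); the arm keeps its last pose, push and grip.
It fails at once if the tin slid out past the end of the tray (x of tin in the frame of dispenser below -0.09 m).
It fails at once if the tin was lifted or tipped (z of tin in the frame of dispenser above 0.036 m or angle between tin's own z axis and vertical above 0.4 rad).
It fails at once if another thing was displaced by more than 20 mm (distance of any of salt_shaker, lemon, mug, bean_tin, spoon from where it was at the start of the episode above 0.02 m).
It also fails if it takes over 29 s, if anything falls off the work surface, if the arm or the gripper's body presses on something with over 40 N, if the wrist force passes 120 N, or if a joint passes its speed limit or range.

## Working session

There is one attempt and no reset: what is moved stays moved. The work goes in short steps, Python scripts to look and compute and a tool call to move; the robot and the scene stay as the last step left them, time stands still between calls to the robot, and variables do not carry over. Pictures are saved under pics/ and viewed, at most 10 in all, crops included, and the job is handed in when it is done.

Besides the shell and the picture viewer there is one more tool, called after "Emit:" as name(argument=value, ...) on one line, values as JSON. drive_tool: Moves the arm, as the interface text tells. Its arguments: {"type":"object","properties":{"moves":{"type":"array"},"claw":{"type":"number"}},"required":["moves"]}

```bash
mkdir -p pics; ls; python3 - <<'E'
from plant import robot
import cv2
for n in("top","side"):
    cv2.imwrite(f"pics/{n}0.png",robot.snapshot(n))
    m=robot.camera_model(n);print(n,m)
s=robot.sense();print(s["t"],s["tool_pos"],s["ee_rot"],s["finger_gap"])
E
```

```text
pics
top {'K': array([[473.83572513,   0.        , 273.76410952],
       [  0.        , 473.83572513, 208.63117787],
       [  0.        ,   0.        ,   1.        ]]), 'camera_from_world': array([[ 0.01200779, -0.99991026,  0.00593973,  0.00181241],
       [-0.99091014, -0.01269526, -0.13392504,  0.51758336],
       [ 0.13398843, -0.0042776 , -0.99097366,  1.28444095],
       [ 0.        ,  0.        ,  0.        ,  1.        ]])}
side {'K': array([[443.92139371,   0.        , 284.73568994],
       [  0.        , 443.92139371, 213.36994429],
       [  0.        ,   0.        ,   1.        ]]), 'camera_from_world': array([[-0.97706544, -0.21291297,  0.00334669,  0.49259754],
       [-0.1340472 ,  0.60278386, -0.78656403,  0.11550704],
       [ 0.16545235, -0.76897314, -0.61749966,  1.16986192],
       [ 0.        ,  0.        ,  0.        ,  1.        ]])}
0.1 [ 0.22510692 -0.50148843  0.23080896] [ 9.77839836e-01  2.09353704e-01 -6.97267769e-05 -5.26344884e-04] 0.9975308922005813
```

View pics/top0.png

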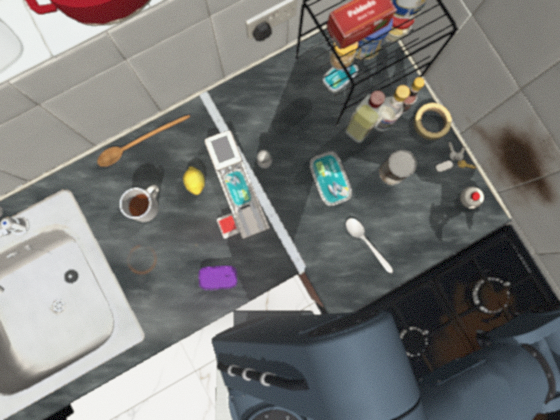

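View pics/side0.png

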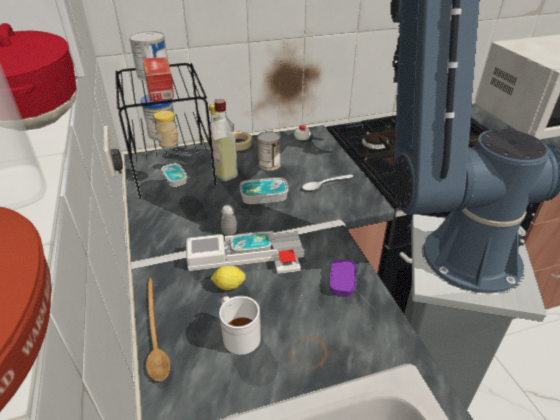

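The dispenser runs from the housing at about (224,150) in the top view, through the tin at (237,186), to the mouth at (250,220). The red tab is at (227,225). The salt shaker is at (264,158) and the lemon at (194,180).

```bash
cat > h.py <<'E'
import numpy as np, cv2
from plant import robot
def ray(n,uv,z):
    m=robot.camera_model(n);T=m["camera_from_world"];R=T[:3,:3];c=-R.T@T[:3,3]
    d=R.T@np.linalg.inv(m["K"])@np.array([uv[0],uv[1],1.]);return c+d*(z-c[2])/d[2]
def proj(n,p):
    m=robot.camera_model(n);T=m["camera_from_world"];q=m["K"]@(T[:3,:3]@np.asarray(p)+T[:3,3]);return q[:2]/q[2]
def blob(mask,box):
    x0,y0,x1,y1=box;k=np.zeros_like(mask);k[y0:y1,x0:x1]=mask[y0:y1,x0:x1]
    n,l,s,c=cv2.connectedComponentsWithStats(k);i=1+np.argmax(s[1:,4]);return c[i],s[i],(l==i).astype(np.uint8)
E
python3 - <<'E'
from h import *
boxes={"top":[(210,205,245,245),(200,120,280,245)],"side":[(270,245,305,275),(180,220,310,280)]}
for n in("top","side"):
    im=cv2.imread(f"pics/{n}0.png");hsv=cv2.cvtColor(im,cv2.COLOR_BGR2HSV)
    red=(cv2.inRange(hsv,(0,130,90),(8,255,255))|cv2.inRange(hsv,(172,130,90),(180,255,255)))
    tq=cv2.inRange(hsv,(80,90,60),(100,255,255))
    c,s,k=blob(red,boxes[n][0]);print(n,"red",c,s,ray(n,c,.038))
    r=cv2.minAreaRect(cv2.findContours(k,0,1)[0][0]);print(r,[ray(n,p,.038)[:2].round(4) for p in cv2.boxPoints(r)])
    ys,xs=np.nonzero(tq[boxes[n][1][1]:boxes[n][1][3],boxes[n][1][0]:boxes[n][1][2]])
    P=np.stack([xs,ys],1).astype(np.float32)+boxes[n][1][:2]
    r=cv2.minAreaRect(P.astype(np.float32));print("tin",P.mean(0),r,ray(n,r[0],.044))
a=cv2.imread("pics/top0.png")[115:250,190:290];b=cv2.imread("pics/side0.png")[220:280,175:315]
a=cv2.resize(a,None,fx=4,fy=4,interpolation=2);b=cv2.resize(b,(395,170),interpolation=2)
o=np.zeros((540,800,3),np.uint8);o[:,:400]=a;o[:170,402:797]=b;cv2.imwrite("pics/c.png",o)
E
```

```text
top red [227.25       224.02272727] [220 216  16  17 176] [0.47252257 0.13627277 0.038     ]
((227.30001831054688, 224.1000213623047), (12.969193458557129, 13.86362075805664), 63.43495178222656) [array([0.4795, 0.1615]), array([0.4972, 0.1276]), array([0.4651, 0.1108]), array([0.4476, 0.1446])]
tin [237.7        188.45833333] ((237.7671356201172, 187.71234130859375), (32.3033561706543, 17.79025650024414), 69.44395446777344) [0.57367418 0.10904172 0.044     ]
side red [286.73033708 255.82022472] [279 250  17  13 178] [0.46878285 0.13937721 0.038     ]
((286.9459533691406, 255.6756591796875), (11.836727142333984, 15.45350456237793), 80.53767395019531) [array([0.4932, 0.1271]), array([0.4572, 0.1093]), array([0.4441, 0.1502]), array([0.4791, 0.1671])]
tin [251.46953405 241.03225806] ((250.5670928955078, 241.1036376953125), (12.25790023803711, 35.11723327636719), 83.6598129272461) [0.57058265 0.11197103 0.044     ]
```

View pics/c.png

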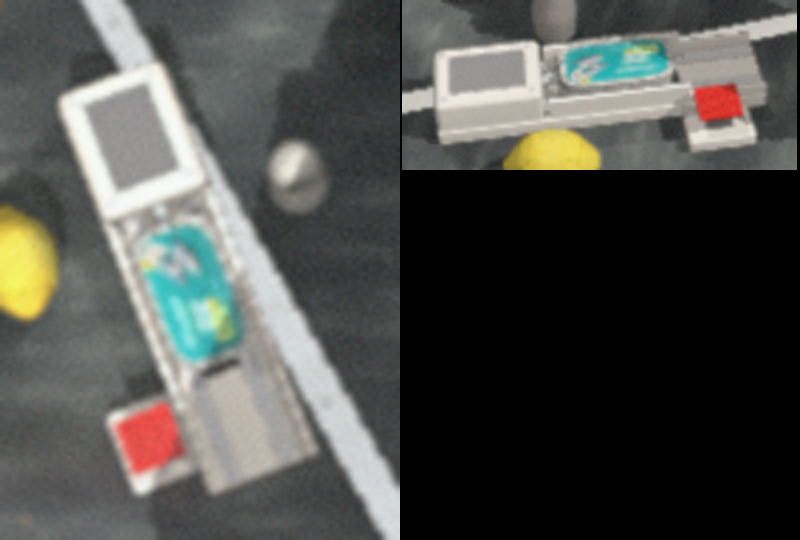

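The two views agree: tin at about (0.572, 0.1105), tab at (0.4705, 0.138). Their separation is 105 mm against the 106 mm specified, and the lane direction is about 21.8°. The tool's x already lies near the lane axis. I'll aim for the TCP at dispenser (-0.085, 0.032), which is about world (0.482, 0.108), with a 50 mm gap so the fingers stand at y≈0.064 and y≈0.

Emit:
drive_tool(moves=[{"offset": [0.9, -0.83, 0], "yaw": 0}, {"offset": [0.9, -0.83, 0], "yaw": 0}, {"offset": [0.9, -0.83, 0], "yaw": 0}, {"offset": [0.9, -0.83, 0], "yaw": 0}, {"offset": [0.9, -0.83, 0], "yaw": 0}, {"offset": [0.9, -0.83, 0], "yaw": 0}, {"offset": [0.9, -0.83, 0], "yaw": 0}, {"offset": [0.9, -0.83, 0], "yaw": 0}], claw=0.18)

```text
t: 0.9
tool_pos: [0.3409, -0.2301, 0.2312]
ee_rot: [0.978, 0.209, -0.0, -0.0]
wrist_force: [1.0, -0.6, -0.2]
finger_gap: 0.589
grasp_force: 0.0
```

Emit:
drive_tool(moves=[{"offset": [0.9, -0.83, 0], "yaw": 0}, {"offset": [0.9, -0.83, 0], "yaw": 0}, {"offset": [0.9, -0.83, 0], "yaw": 0}, {"offset": [0.9, -0.83, 0], "yaw": 0}, {"offset": [0.9, -0.83, 0], "yaw": 0}, {"offset": [0.9, -0.83, 0], "yaw": 0}, {"offset": [0.9, -0.83, 0], "yaw": 0}, {"offset": [0.9, -0.83, 0], "yaw": 0.48}])

```text
t: 1.7
tool_pos: [0.4564, 0.0401, 0.2312]
ee_rot: [0.982, 0.189, -0.0, -0.0]
wrist_force: [1.4, -0.7, -0.1]
finger_gap: 0.587
grasp_force: 0.0
```

Emit:
drive_tool(moves=[{"offset": [0.83, -0.89, 0], "yaw": 0}, {"offset": [0.83, -0.89, 0], "yaw": 0}, {"offset": [0, 0, 0.8], "yaw": 0}, {"offset": [0, 0, 0.8], "yaw": 0}, {"offset": [0, 0, 0.8], "yaw": 0}, {"offset": [0, 0, 0.8], "yaw": 0}, {"offset": [0, 0, 0], "yaw": 0}, {"offset": [0, 0, 0], "yaw": 0}])

```text
t: 2.5
tool_pos: [0.4827, 0.1066, 0.1356]
ee_rot: [0.982, 0.189, -0.0, -0.0]
wrist_force: [0.6, -0.5, -0.5]
finger_gap: 0.596
grasp_force: 0.0
```

```bash
python3 - <<'E'
from h import *
m=robot.camera_model("wrist");im=robot.snapshot("wrist");cv2.imwrite("pics/w.png",im);np.save("w.npy",m["camera_from_world"])
print(m);s=robot.sense();print(s["t"],s["tool_pos"],s["finger_gap"])
hsv=cv2.cvtColor(im,cv2.COLOR_BGR2HSV)
red=(cv2.inRange(hsv,(0,130,70),(8,255,255))|cv2.inRange(hsv,(172,130,70),(180,255,255)))
n,l,st,c=cv2.connectedComponentsWithStats(red)
for i in range(1,n):
    if st[i,4]>100:print(st[i],c[i])
E
```

```text
{'K': array([[325.1922621 ,   0.        , 283.50870182],
       [  0.        , 325.1922621 , 208.72191962],
       [  0.        ,   0.        ,   1.        ]]), 'camera_from_world': array([[ 0.37003182, -0.92901799, -0.00142689, -0.07949719],
       [-0.89394335, -0.35647866,  0.27163993,  0.45910865],
       [-0.25286704, -0.09923985, -0.9623979 ,  0.41940061],
       [ 0.        ,  0.        ,  0.        ,  1.        ]])}
2.55 [0.48314749 0.10667364 0.13623881] 0.5900595691793916
[ 218  188   52   49 2432] [243.63692434 211.58018092]
```

View pics/w.png

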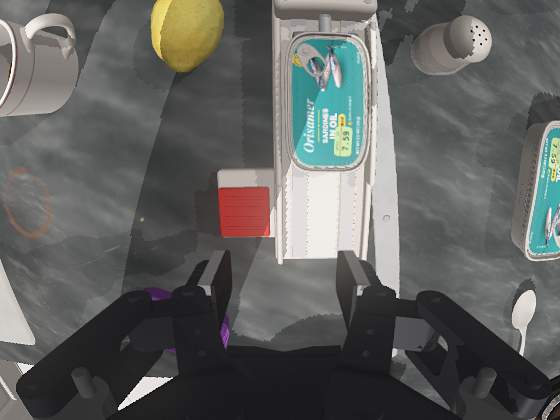

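The wrist view shows the red tab centred at (244,212), the tin at (330,100), the lane mouth corners near (280,262) and (367,258), and the open fingers at (215,270) and (350,270).

```bash
python3 - <<'E'
from h import *
T=np.load("w.npy");R=T[:3,:3];c=-R.T@T[:3,3];f=325.192;pp=np.array([283.509,208.722])
def wray(uv,z):
    d=np.array(uv)-pp;r=np.hypot(*d);a=r/f;v=np.r_[np.sin(a)*d/r,np.cos(a)];v=R.T@v;return c+v*(z-c[2])/v[2]
im=cv2.imread("pics/w.png");hsv=cv2.cvtColor(im,cv2.COLOR_BGR2HSV)
red=(cv2.inRange(hsv,(0,130,70),(8,255,255))|cv2.inRange(hsv,(172,130,70),(180,255,255)))
_,_,k=blob(red,(200,170,290,250))
def rect(k,z):
    p=cv2.findContours(k,0,1)[0];p=max(p,key=cv2.contourArea)[:,0,:]
    q=np.array([wray(x,z)[:2] for x in p.astype(float)]);return cv2.minAreaRect((q*1000).astype(np.float32))
print("tab mm",rect(k,.038))
tq=cv2.inRange(hsv,(80,90,60),(100,255,255));_,_,k=blob(cv2.morphologyEx(tq,cv2.MORPH_CLOSE,np.ones((15,15),np.uint8)),(275,20,385,185))
print("lid mm",rect(k,.044))
s=robot.sense();print(s["tool_pos"])
th=np.radians(21.8);ex=np.array([np.cos(th),np.sin(th)]);ey=np.array([-ex[1],ex[0]])
for p,z in(((280,262),.026),((367,258),.026),((280,262),.018)):print(wray(p,z)[:2], )
E
```

```text
tab mm ((468.379638671875, 134.40499877929688), (39.17782974243164, 39.58266830444336), 22.2565975189209)
lid mm ((569.8611450195312, 107.3909912109375), (92.84210205078125, 50.896759033203125), 22.466611862182617)
[0.48314749 0.10667364 0.13623881]
[0.43437725 0.09063268]
[0.46497252 0.02134576]
[0.43084855 0.08934167]
```

Emit:
drive_tool(moves=[{"offset": [-0.06, 0, 0.8], "yaw": 0}, {"offset": [0, 0, 0.8], "yaw": 0}, {"offset": [0, 0, 0.8], "yaw": 0}, {"offset": [0, 0, 0.4], "yaw": 0}, {"offset": [0, 0, 0], "yaw": 0}, {"offset": [0, 0, 0], "yaw": 0}])

```text
t: 3.15
tool_pos: [0.4817, 0.1061, 0.0524]
ee_rot: [0.982, 0.189, 0.001, 0.0]
wrist_force: [-0.7, 0.6, -0.2]
finger_gap: 0.586
grasp_force: 0.0
```

```bash
python3 - <<'E'
from h import *
im=robot.snapshot("wrist");cv2.imwrite("pics/w2.png",im);print(robot.sense()["wrist_force"])
E
```

```text
[ 0.42450134 -0.25600963  0.48711779]
```

View pics/w2.png

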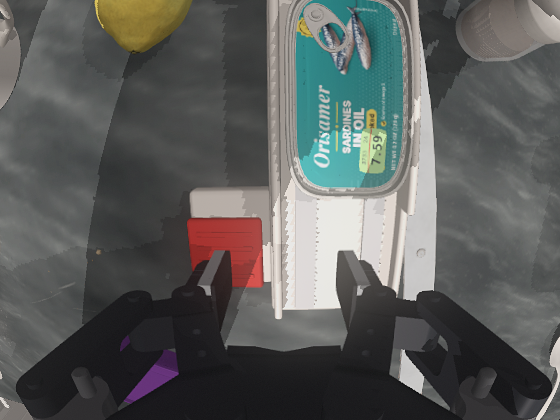

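The left fingertip stands over the tab at about (215,262). The right one stands over the middle of the lane at about (347,262), well ahead of the tin. Now I'll press.

Emit:
drive_tool(moves=[{"offset": [0, 0, 0.2], "yaw": 0}, {"offset": [0, 0, 0.2], "yaw": 0}, {"offset": [0, 0, 0.2], "yaw": 0}, {"offset": [0, 0, 0.1], "yaw": 0}, {"offset": [0, 0, 0], "yaw": 0}])

```text
t: 3.7
tool_pos: [0.4811, 0.106, 0.0299]
ee_rot: [0.982, 0.189, -0.0, -0.0]
wrist_force: [-0.7, 0.6, 1.6]
finger_gap: 0.595
grasp_force: 0.3
```

Emit:
drive_tool(moves=[{"offset": [0, 0, 0.15], "yaw": 0}, {"offset": [0, 0, 0.1], "yaw": 0}, {"offset": [0, 0, 0], "yaw": 0}])

```text
t: 4.0
tool_pos: [0.481, 0.1059, 0.0229]
ee_rot: [0.982, 0.189, -0.0, -0.0]
wrist_force: [-1.0, -1.2, 6.0]
finger_gap: 0.591
grasp_force: 4.7
```

Emit:
drive_tool(moves=[{"offset": [0, 0, 0.06], "yaw": 0}, {"offset": [0, 0, 0.04], "yaw": 0}, {"offset": [0, 0, 0], "yaw": 0}, {"offset": [0, 0, 0], "yaw": 0}, {"offset": [0, 0, 0], "yaw": 0}])

```text
t: 4.5
tool_pos: [0.4812, 0.106, 0.022]
ee_rot: [0.982, 0.189, 0.0, -0.0]
wrist_force: [-12.4, -3.0, 44.9]
finger_gap: 0.592
grasp_force: 23.9
```

```bash
python3 - <<'E'
from h import *
im=robot.snapshot("wrist");b=robot.snapshot("side")[200:300,200:340]
o=np.zeros((420,800,3),np.uint8);o[:,:380]=im[:,100:480];o[:300,380:]=cv2.resize(b,(420,300),interpolation=2);cv2.imwrite("pics/w3.png",o);print(robot.sense()["wrist_force"])
E
```

```text
[-11.73178828  -3.01608121  44.92037272]
```

View pics/w3.png

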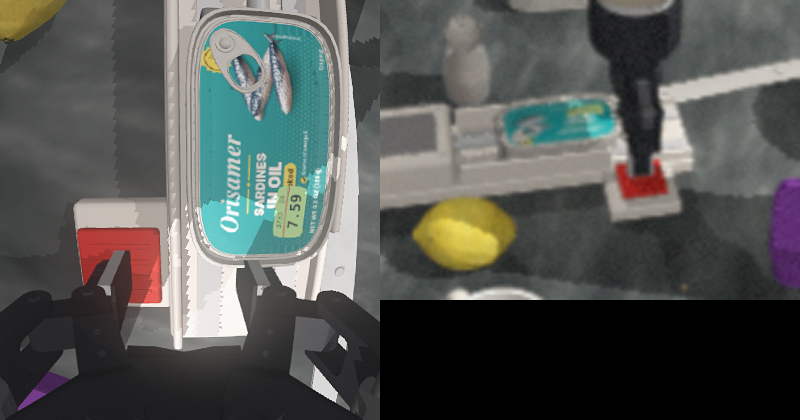

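The tab is fully down, with a hard stop at 45 N. The tin has slid out and its front end rests against the lane finger at about (262,265) in the crop. I'll ease the press a little.

Emit:
drive_tool(moves=[{"offset": [0, 0, -0.04], "yaw": 0}, {"offset": [0, 0, 0], "yaw": 0}, {"offset": [0, 0, 0], "yaw": 0}, {"offset": [0, 0, 0], "yaw": 0}, {"offset": [0, 0, 0], "yaw": 0}])

```text
t: 5.1
tool_pos: [0.4811, 0.106, 0.0224]
ee_rot: [0.982, 0.189, 0.0, -0.0]
wrist_force: [-6.5, -2.1, 29.1]
finger_gap: 0.589
grasp_force: 16.4
```

```bash
python3 - <<'E'
from plant import robot
print(robot.hand_in())
E
```

```text
the job is handed in; nothing more can be done
None
```

I handed the job in with the tab held fully down at its hard stop (29 N on the wrist) and the tin stopped against the lane finger, still on the tray; the hand-in gave no verdict, and the tin's contact was seen in the camera image but its force was not measured.

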